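# Unstack tested handhelds into their charging cradles

## Task

The units back from test are piled in two stacks: take the stacks apart and set each unit, face up and flat on the cradle's floor, into the charging cradle of its own shape and size (long terminal, short terminal, battery pack, round beacon), along the cradle but either way round. Set every unit down gently, without dropping or throwing it, let go of it, and leave the bottle and the screwdriver where they are.

Things in the scene. Friction and masses are not known exactly. Their poses are not given: they have to be found in the camera images.
- long_terminal: Long black handheld terminal, 60 mm wide (x) by 170 mm long (y), screen on one half and a 3 x 5 keypad on the other, about 0.32 kg. Loose, plastic, 24 mm thick, lies face up. Origin: centre of its underside; z up, y along its length. Starts flat on the bench with either the battery pack or the beacon on it (varies).
- short_terminal: Short black handheld terminal, 68 mm wide (x) by 125 mm long (y), mostly screen with one row of four keys, about 0.28 kg. Loose, plastic, 24 mm thick, lies face up. Origin: centre of its underside; z up, y along its length. Starts flat on the bench with the other of those two on it.
- battery: Grey battery pack with a black patch, 40 mm wide (x) by 80 mm long (y), four small brass contacts at one end, about 0.14 kg. Loose, plastic, 24 mm thick, lies face up. Origin: centre of its underside; z up, y along its length. Starts on top of one of the terminals, its underside 24 mm above the bench, turned up to about 50 degrees from the length of the terminal.
- beacon: Round grey beacon, a disc 54 mm in diameter with a black circle on its face, about 0.11 kg. Loose, plastic, 24 mm thick, lies face up. Origin: centre of its underside; z up. Starts on top of the other terminal, its underside 24 mm above the bench.
- long_cradle: Open rectangular charging cradle, grey plastic with a white floor, for the long terminal. Floor 6 mm above the bench; pocket 76 x 186 mm (x by y), 8 mm room all round; rims (5 mm thick) only within 20 mm of the corners, the middles of the sides are open. Fixed to the bench, rim 11 mm above it. Origin: centre of its underside on the bench; z up, y along the length.
- short_cradle: Open rectangular charging cradle, grey plastic with a white floor, for the short terminal. Floor 6 mm above the bench; pocket 84 x 141 mm (x by y), 8 mm room all round; rims (5 mm thick) only within 20 mm of the corners, the middles of the sides are open. Fixed to the bench, rim 11 mm above it. Origin: centre of its underside on the bench; z up, y along the length.
- battery_cradle: Open rectangular charging cradle, grey plastic with a white floor, for the battery pack. Floor 6 mm above the bench; pocket 56 x 96 mm (x by y), 8 mm room all round; rims (5 mm thick) only within 20 mm of the corners, the middles of the sides are open. Fixed to the bench, rim 11 mm above it. Origin: centre of its underside on the bench; z up, y along the length.
- beacon_cradle: Round charging cradle, grey plastic with a white floor, for the beacon. Floor 6 mm above the bench; round pocket 70 mm in diameter, 8 mm larger all round than the beacon, with a closed rim 5 mm thick. Fixed to the bench, rim 11 mm above it. Origin: centre of its underside on the bench; z up.
- bottle: Bystander: white bottle, 52 mm in diameter, 130 mm tall, standing to the robot's left of the work. Origin: centre of its underside.
- screwdriver: Bystander: screwdriver lying on the bench to the robot's right of the work, roughly along y. Between it and the robot stands a fixed blue parts bin, 55 mm tall, 110 x 150 mm, centred at x 0.36, y -0.46 m. About 200 mm long, 26 mm thick. Origin: middle of its length, at bench height.
Not all that is in view belongs to the job. What is shaped like the beacon but red is not meant. Leave any purple look-alike of the short_terminal alone.

How it is judged:
At the end, for the whole second after the job is handed in: Each unit lies released and at rest on the floor of its own cradle: within 15 mm of its centre, underside 3 to 9 mm above the cradle's underside, face up and level within 0.08 rad, all but the round beacon within 0.35 rad of the cradle's length, either way round (horizontal distance between long_terminal and long_cradle below 0.015 m and z of long_terminal in the frame of long_cradle between 0.003 and 0.009 m and angle between each of long_terminal, short_terminal, battery, beacon's own z axis and vertical below 0.08 rad and linear speed of each of long_terminal, short_terminal, battery, beacon below 0.02 m/s and contact force between the fingers and long_terminal below 0.1 N and angle between the y axis of long_terminal and the y axis of long_cradle, either way round below 0.35 rad and horizontal distance between short_terminal and short_cradle below 0.015 m and z of short_terminal in the frame of short_cradle between 0.003 and 0.009 m and contact force between the fingers and short_terminal below 0.1 N and angle between the y axis of short_terminal and the y axis of short_cradle, either way round below 0.35 rad and horizontal distance between battery and battery_cradle below 0.015 m and z of battery in the frame of battery_cradle between 0.003 and 0.009 m and contact force between the fingers and battery below 0.1 N and angle between the y axis of battery and the y axis of battery_cradle, either way round below 0.35 rad and horizontal distance between beacon and beacon_cradle below 0.015 m and z of beacon in the frame of beacon_cradle between 0.003 and 0.009 m and contact force between the fingers and beacon below 0.1 N); the robot touches nothing.
It fails at once if a unit is dropped or thrown (moves faster than 0.6 m/s while no finger touches it) ((linear speed of long_terminal above 0.6 m/s and contact force between the fingers and long_terminal below 0.05 N) or (linear speed of short_terminal above 0.6 m/s and contact force between the fingers and short_terminal below 0.05 N) or (linear speed of battery above 0.6 m/s and contact force between the fingers and battery below 0.05 N) or (linear speed of beacon above 0.6 m/s and contact force between the fingers and beacon below 0.05 N)).
It fails at once if the bottle is moved more than 30 mm or knocked over (distance of bottle from where it was at the start of the episode above 0.03 m or angle between bottle's own z axis and vertical above 0.5 rad).
It fails at once if the screwdriver is moved more than 30 mm (distance of screwdriver from where it was at the start of the episode above 0.03 m).
It also fails if it takes over 112 s, if anything falls off the work surface, if the arm or the gripper's body presses on something with over 40 N, if the wrist force passes 120 N, or if a joint passes its speed limit or range.

## Robot

A 6-joint arm with a two-finger parallel gripper is mounted at the origin on the work surface. World frame = base frame: x ahead of the robot, y to its left, z up, the work surface at z = 0. Lengths are in m, angles in rad, forces in N, time in s.
With the tool pointing down it reaches from about 0.375 to 0.9 m from the base axis. Payload 3.1 kg.
Tool frame: the origin (TCP) lies between the finger pads; the fingertips stand manip.finger_overhang ahead of it and the grasp point (between the pads) lies 5 mm behind it (manip.finger_overhang is the distance from the TCP to the fingertips, in m); z points along the fingers, y is the line along which they close (so a half turn about z gives the same grasp; the last joint's range is limited). The gripper opens to 85 mm and grips with 20 to 120 N. Pads are 22 mm wide; open, the fingers measure 114 mm over their backs; the gripper's body (76 mm by 85 mm) begins 54 mm behind the grasp point. The pads swing forward as they close: fully open they stand 13 mm farther back than shut.
Start: joints at [1.04, 0.527, 1.433, -0, 1.181, -0.178], TCP at [0.216, 0.586, 0.245] pointing down, gripper open.
Joint ranges: [-3.08, 3.08], [-0.75, 2.2], [0.22, 2.44], [-1.43, 4.57], [0, 2.65], [-2.85, 2.85]. Speed limits (rad/s): [2.79, 2.79, 3.14, 3.14, 3.14, 3.14].

## Interface

Orientations are given as a unit quaternion [x, y, z, w].
In Python, from station import manip gives the robot as it stands.
- The arm moves only by the tool drive_tool, never from a script. Its argument "plan" is a list of rows, each a list of 7 numbers: the shift along the tool's x, y, z in m, then the turn, a rotation vector about the tool's x, y, z in degrees, then the opening, from -1 (shut) to 1 (fully open). In form: [[x, y, z, wx, wy, wz, gripper], ...]. A call has 1 to 10 rows; each row shifts and turns the commanded pose from where the row before left it, along the tool's axes as they then stand; what a row does not reach is not made up. A row lasts 1/10 s, in which the tool goes at most 50 mm and 8.59 degrees, less where a joint would pass 70% of its speed; a pose out of reach is approached as far as the arm can. A call is refused whole if a number of a shift passes 0.05 or a number of a turn 8.59, either way. A call with a gripper value outside its range is refused whole. The fingers move at their own pace and stop on an object; "newtons" is the grip in N (left out, the last holds). Time passes only in rows, so rows that do not move let the fingers close. It gives the time, the measured TCP pose, the force, the opening and the grip force at its end, in the units of the state.
- manip.sense(): the state, without advancing time (a new reading comes with each control period).
- manip.snapshot(name): name is "scene" or "top" or "wrist"; returns a dict with "image" (400x640x3 uint8, red, green, blue), "z_map" (400x640 float32, m along the optical axis (not along the pixel's ray), 0 where there is no reading), "fov_y" (degrees; the focal length in pixels is half the picture's height over the tangent of half this angle, whatever the lens; pixels are square), "cx", "cy" (the principal point, pixels), "extrinsics" (4x4, takes a point from camera to world coordinates); the wrist camera has in their place "mount" (4x4, takes a point from camera to tool coordinates, whose origin is the TCP and whose axes are the flange's). Camera axes: x right, y up, looking along -z (the intrinsics and any distortion apply to the point x, -y, -z); pixel columns grow to the right and rows downward; lengths in m; the calibration is good to about 2 mm. A picture is of the moment at which its call begins: read the wrist's pose just before it.
- manip.sign_off(): hands the job in; it is judged then, once.
The state is a dict: "t": time; "q": joint angles; "qd": joint speeds; "tau": joint torques, N m; "tcp_pos": TCP position; "tool_rot": TCP orientation; "force": force on the tool from outside, world axes, zero at the start; "ft_torque": the same for the moment, N m; "finger_gap": opening from 0.0 (shut) to 1.0 (fully open); "gripper_force": force on a finger pad.
Only numpy, scipy, OpenCV 4.12 (cv2) and the standard library are available. Lean on these libraries where they do the work, as an engineer would, in place of code of your own. Each camera call takes 0.05 s, during which the arm holds its last target. There are 200 camera calls.

## Working session

There is one attempt and no reset: what is moved stays moved. The work goes in short steps, Python scripts to look and compute and a tool call to move; the robot and the scene stay as the last step left them, time stands still between calls to the robot, and variables do not carry over. Pictures are saved under pics/ and viewed, at most 14 in all, crops included, and the job is handed in when it is done.

Besides the shell and the picture viewer there is one more tool, called after "Emit:" as a command line: name --pt "numbers of a row" for each row, then --argument value for the rest. drive_tool: Moves the arm, as the interface text tells. Its arguments: {"type":"object","properties":{"plan":{"type":"array"},"newtons":{"type":"number"}},"required":["plan"]}

```bash
ls; mkdir -p pics; python3 - <<'E'
from station import manip
import cv2,numpy as np
print(manip.sense(), manip.finger_overhang)
for n in ("top","scene"):
    s=manip.snapshot(n); cv2.imwrite(f"pics/{n}0.png",s["image"][:,:,::-1]); np.savez(f"{n}0.npz",**s)
    print(n,{k:v for k,v in s.items() if k not in("image","z_map")})
E
```

```text
pics
{'t': 0.0, 'q': array([ 1.03948163e+00,  5.28460859e-01,  1.43392022e+00,  1.46504901e-05,
        1.18137112e+00, -1.78447478e-01]), 'qd': array([-0.00051693, -0.00013083,  0.00031884, -0.00060451,  0.00074738,
       -0.0005602 ]), 'tau': array([ 1.61442724e-03, -4.42341936e+01, -1.78028888e+01, -5.78503159e-05,
        8.27042037e-03, -3.13152043e-06]), 'tcp_pos': array([0.21557791, 0.58591224, 0.24433114]), 'tool_rot': array([ 1.75522316e-01,  9.84474860e-01, -1.01013761e-03, -3.81550494e-04]), 'force': array([-0.20937266, -0.4083093 ,  0.79336713]), 'ft_torque': array([-0.01085011, -0.01838859, -0.01319218]), 'gripper_force': 0.0, 'finger_gap': 0.9975791789509452} 0.014
top {'fov_y': 48.822962064669035, 'cx': 314.5324366433215, 'cy': 200.35976129756952, 'extrinsics': array([[ 0.06088475,  0.97304732, -0.22242292,  0.14664055],
       [-0.99813576,  0.0584046 , -0.01771763, -0.02596211],
       [-0.00424957,  0.223087  ,  0.97478928,  1.48449001],
       [ 0.        ,  0.        ,  0.        ,  1.        ]])}
scene {'fov_y': 53.333176453738375, 'cx': 318.2277565151987, 'cy': 201.23146981576025, 'extrinsics': array([[-0.51666427, -0.67014086,  0.53288766,  1.01607296],
       [ 0.85604209, -0.41581871,  0.30706145,  0.29978884],
       [ 0.01581023,  0.61482195,  0.78850746,  0.88631385],
       [ 0.        ,  0.        ,  0.        ,  1.        ]])}
```

View pics/top0.png

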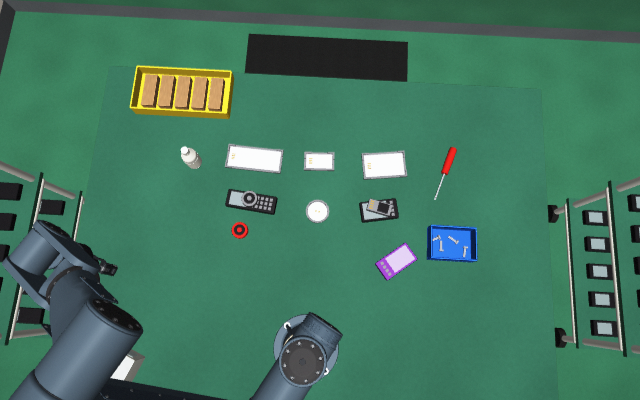

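View pics/scene0.png

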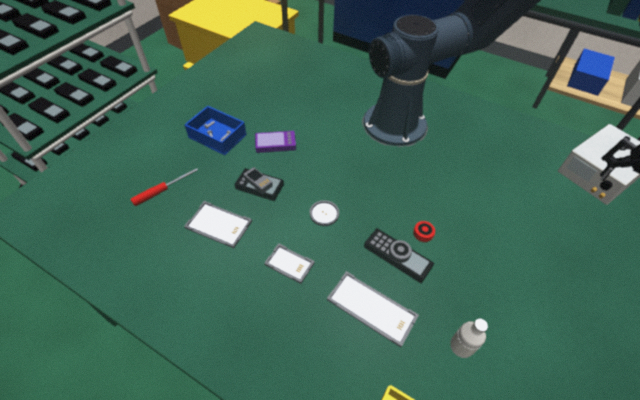

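The top view shows the long terminal at (252,202) with the beacon on it at (249,199). The short terminal is at (379,210) with the battery on it. The cradles are long (254,158), battery (319,161), short (384,165) and beacon (317,211). The red ring and the purple look-alike are to be left alone. The scene view agrees.

```bash
cat > h.py <<'E'
import numpy as np, cv2
from scipy.spatial.transform import Rotation as R
from station import manip
def cam(s,T=None):
    """focal, camera->world"""
    f=200/np.tan(np.radians(s["fov_y"])/2)
    return f,(s["extrinsics"] if T is None else T)
def ray(s,px,z,T=None):
    """pixels (n,2) -> world xy on plane z"""
    f,E=cam(s,T); px=np.atleast_2d(px).astype(float)
    d=np.c_[(px[:,0]-s["cx"])/f,-(px[:,1]-s["cy"])/f,-np.ones(len(px))]@np.array(E)[:3,:3].T
    o=np.array(E)[:3,3]; return (o+d*((z-o[2])/d[:,2])[:,None])[:,:2]
def wrist(name):
    st=manip.sense(); s=manip.snapshot("wrist")
    W=np.eye(4); W[:3,:3]=R.from_quat(st["tool_rot"]).as_matrix(); W[:3,3]=st["tcp_pos"]
    T=W@np.array(s["mount"]); cv2.imwrite(f"pics/{name}.png",s["image"][:,:,::-1])
    np.savez(f"{name}.npz",T=T,**s); return s,T
def rects(s,mask,z,T=None,amin=40,win=None):
    """contours of mask -> (px centroid, world centre, size, long-axis angle deg)"""
    out=[]
    for c in cv2.findContours(mask.astype(np.uint8),cv2.RETR_EXTERNAL,cv2.CHAIN_APPROX_NONE)[0]:
        if cv2.contourArea(c)<amin: continue
        m=c[:,0,:].mean(0)
        if win and not(win[0]<m[0]<win[2] and win[1]<m[1]<win[3]): continue
        w=ray(s,c[:,0,:],z,T).astype(np.float32)
        (x,y),_,_=r=cv2.minAreaRect(w*1000); b=cv2.boxPoints(r)
        e1,e2=b[1]-b[0],b[2]-b[1]
        if np.hypot(*e1)<np.hypot(*e2): e1,e2=e2,e1
        out.append((m.round(),np.round([x,y],1),np.round([np.hypot(*e1),np.hypot(*e2)],1),round(float(np.degrees(np.arctan2(e1[1],e1[0]))%180),1)))
    return out
def zyaw():
    s=manip.sense(); M=R.from_quat(s["tool_rot"]).as_matrix()
    return s["tcp_pos"],M
E
python3 - <<'E'
from h import *
s=dict(np.load("top0.npz")); I=s["image"].astype(int); hsv=cv2.cvtColor(s["image"],cv2.COLOR_RGB2HSV)
w=(200,130,480,290)
for r in rects(s,(I.min(2)>190),.006,win=w): print("white",r)
for r in rects(s,(I.max(2)<60),.024,win=w): print("dark",r)
for r in rects(s,(hsv[...,1]<70)&(hsv[...,2]>70)&(hsv[...,2]<190),.048,win=w): print("grey",r)
for r in rects(s,(hsv[...,0]>105)&(hsv[...,0]<130)&(hsv[...,1]>120),.055,win=(420,220,480,270)): print("blue",r)
for n,p,z in(("red",(240,230),.024),("purple",(396,261),.024),("bottle",(190,157),.06),("sd",(450,160),.013),("sdtip",(435,199),.01),("batt",(380,208),.048),("beacon",(249,199),.048)): print(n,ray(s,p,z))
# depth sanity
f,E=cam(s); 
for p in((320,180),(250,230),(390,230)): d=s["z_map"][p[1],p[0]]; print(d,(E@[(p[0]-s["cx"])/f*d,-(p[1]-s["cy"])/f*d,-d,1])[:3])
E
```

```text
white (array([400., 258.]), array([ 302.7, -294.7]), array([80.7, 54.4], dtype=float32), 127.4)
white (array([317., 211.]), array([447.4,  -9.8]), array([62.9, 61.7], dtype=float32), 3.4)
white (array([319., 161.]), array([626.6,  -6.1]), array([91.7, 51.5], dtype=float32), 93.4)
white (array([384., 165.]), array([ 627.4, -232.9]), array([137.5,  81.6], dtype=float32), 97.1)
white (array([254., 158.]), array([623.6, 223.4]), array([182.6,  73.5], dtype=float32), 86.8)
dark (array([239., 229.]), array([365.6, 248.1]), array([30.5, 29.2], dtype=float32), 139.8)
dark (array([383., 207.]), array([ 469.8, -231.6]), array([33.4, 27.8], dtype=float32), 77.8)
dark (array([379., 212.]), array([ 459.8, -217. ]), array([125.9,  70. ], dtype=float32), 100.7)
dark (array([249., 198.]), array([476.5, 224.2]), array([34.3, 31.5], dtype=float32), 93.4)
dark (array([254., 203.]), array([463.2, 216.6]), array([170.9,  62.6], dtype=float32), 83.7)
grey (array([317., 211.]), array([439. , -11.9]), array([76.6, 74.6], dtype=float32), 93.4)
grey (array([380., 207.]), array([ 461.1, -212.2]), array([107.2,
[... 263 characters left out ...]
 array([102.9,  67.9], dtype=float32), 92.9)
grey (array([384., 165.]), array([ 613.2, -227.6]), array([148.9,  94. ], dtype=float32), 97.8)
grey (array([254., 158.]), array([609.6, 216.5]), array([191.8,  86.6], dtype=float32), 87.0)
blue (array([452., 243.]), array([ 357.7, -453.4]), array([159.9, 113.9], dtype=float32), 89.9)
red [[0.36322404 0.24368501]]
purple [[ 0.29145462 -0.27973643]]
bottle [[0.59714459 0.43139585]]
sd [[ 0.65516116 -0.46291113]]
sdtip [[ 0.51262385 -0.41144967]]
batt [[ 0.46142753 -0.21897909]]
beacon [[0.46592646 0.21948697]]
1.5410895 [ 0.5598616  -0.01358467 -0.00194448]
1.4951081 [0.36800143 0.21319566 0.00557029]
1.4952189 [ 0.39694027 -0.2609369   0.00344204]
```

Emit:
drive_tool --pt "-0.0356 -0.0259 -0.005 0 0 0 1" --pt "-0.0356 -0.0259 -0.005 0 0 0 1" --pt "-0.0356 -0.0259 -0.005 0 0 0 1" --pt "-0.0356 -0.0259 -0.005 0 0 0 1" --pt "-0.0356 -0.0259 -0.005 0 0 0 1" --pt "-0.0356 -0.0259 -0.005 0 0 0 1" --pt "-0.0356 -0.0259 -0.005 0 0 0 1" --pt "-0.0356 -0.0259 -0.005 0 0 0 1" --pt "-0.0356 -0.0259 -0.005 0 0 0 1" --pt "-0.0356 -0.0259 -0.005 0 0 0 1" --newtons 40

```text
t: 1.1
tcp_pos: [0.4609, 0.2188, 0.2952]
tool_rot: [0.176, 0.984, -0.0, -0.0]
force: [0.3, 0.1, 0.1]
finger_gap: 0.998
gripper_force: 0.0
```

Emit:
drive_tool --pt "0 0 0 0 0 7.8 1" --pt "0 0 0 0 0 7.8 1" --pt "0 0 0 0 0 7.8 1" --pt "0 0 0 0 0 7.8 1" --pt "0 0 0 0 0 7.8 1" --pt "0 0 0 0 0 7.8 1" --pt "0 0 0 0 0 7.8 1" --pt "0 0 0 0 0 7.8 1" --pt "0 0 0 0 0 7.8 1" --pt "0 0 0 0 0 0 1"

```text
t: 2.1
tcp_pos: [0.4602, 0.2204, 0.2949]
tool_rot: [0.71, 0.705, -0.0, -0.0]
force: [-0.0, -0.3, -0.2]
finger_gap: 1.0
gripper_force: 0.0
```

```bash
python3 - <<'E'
from h import *
s,T=wrist("w1"); p,M=zyaw(); print(p,M.round(4)); print(T.round(3),s["fov_y"],s["cx"],s["cy"],manip.sense()["q"].round(2))
E
```

```text
[0.46020322 0.22035916 0.29498474] [[ 4.5e-03  1.0e+00 -9.0e-04]
 [ 1.0e+00 -4.5e-03 -2.0e-04]
 [-3.0e-04 -9.0e-04 -1.0e+00]]
[[ 1.     0.007  0.002  0.461]
 [-0.007  0.955  0.296  0.295]
 [ 0.    -0.296  0.955  0.424]
 [ 0.     0.     0.     1.   ]] 65.07434953545021 317.3564457043691 204.3609986588499 [ 0.23  0.31  1.65 -0.    1.18  0.23]
```

View pics/w1.png

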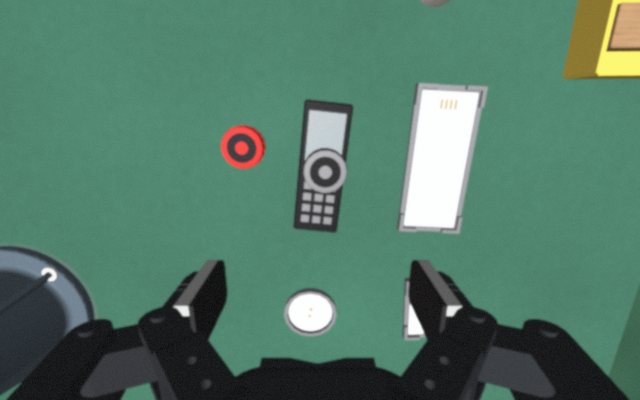

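The wrist view (right = +x, up = +y) shows the beacon at (325,171) on the long terminal, whose centre is near (323,165). The long cradle is at (443,158), the beacon cradle at (311,312) and the red decoy at (242,147).

```bash
cat >> h.py <<'E'
def report(s,T,win):
    I=s["image"].astype(int)
    for r in rects(s,I.min(2)>185,.006,T,150,win): print("white",*r)
    for r in rects(s,I.max(2)<70,.048,T,100,win): print("dark@48",*r)
    for r in rects(s,I.max(2)<70,.024,T,1500,win): print("dark@24",*r)
E
python3 - <<'E'
from h import *
s=dict(np.load("w1.npz")); T=s["T"]
report(s,T,(200,60,500,335))
g=cv2.cvtColor(s["image"],cv2.COLOR_RGB2GRAY)[120:220,270:380]; g=cv2.resize(g,None,fx=4,fy=4,interpolation=cv2.INTER_CUBIC)
c=cv2.HoughCircles(g,cv2.HOUGH_GRADIENT,1.5,40,param1=120,param2=40,minRadius=40,maxRadius=110)
if c is not None:
  for x,y,r in c[0][:4]: p=(x/4+270-.4,y/4+120-.4); print("circ",np.round(p,1),r/4,ray(s,p,.048,T).round(4))
E
```

```text
white [413. 322.] [606.1 -29.6] [59.7 23.5] 115.8
white [310. 312.] [447.8 -10.2] [68.6 67.6] 48.0
white [324. 132.] [471.3 261.1] [55.3 45. ] 83.5
white [439. 157.] [623.4 222.9] [183.8  74.1] 86.9
dark@48 [325. 172.] [470.2 219.7] [33.  32.9] 134.7
dark@48 [241. 147.] [370.4 250. ] [29.7 28.5] 86.1
dark@48 [320. 166.] [465.6 223. ] [156.7  54.2] 83.5
circ [324.9 171.9] 15.2125 [[0.4701 0.2201]]
```

Emit:
drive_tool --pt "0 0.0098 0.03 0 0 0 1" --pt "0 0 0.045 0 0 0 1" --pt "0 0 0.045 0 0 0 1" --pt "0 0 0.045 0 0 0 1" --pt "0 0 0.035 0 0 0 1" --pt "0 0 0.02 0 0 0 1" --pt "0 0 0.01 0 0 0 1" --pt "0 0 0 0 0 0 1" --pt "0 0 0 0 0 0 1"

```text
t: 3.05
tcp_pos: [0.471, 0.2205, 0.066]
tool_rot: [0.709, 0.705, 0.001, 0.0]
force: [0.2, -0.8, 0.5]
finger_gap: 0.996
gripper_force: 0.0
```

```bash
python3 - <<'E'
from h import *
s,T=wrist("w2"); print(zyaw())
E
```

```text
(array([0.47126141, 0.22062333, 0.06643018]), array([[ 6.43110466e-03,  9.99976378e-01,  2.42572371e-03],
       [ 9.99979178e-01, -6.43237946e-03,  5.18096072e-04],
       [ 5.33687009e-04,  2.42234127e-03, -9.99996924e-01]]))
```

View pics/w2.png

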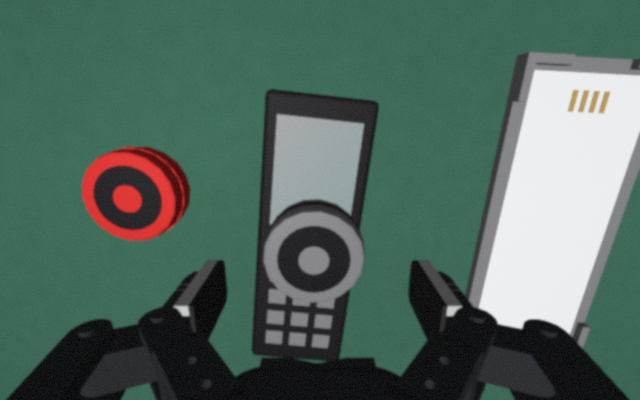

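The beacon at (314,258) is centred between the pads at (218) and (418). The tool stopped at z 0.066, so I'll descend the rest and close.

Emit:
drive_tool --pt "0 0 0.011 0 0 0 1" --pt "0 0 0.01 0 0 0 1" --pt "0 0 0 0 0 0 1" --pt "0 0 0 0 0 0 -1" --pt "0 0 0 0 0 0 -1" --pt "0 0 0 0 0 0 -1" --pt "0 0 0 0 0 0 -1" --pt "0 0 0 0 0 0 -1" --pt "0 0 0 0 0 0 -1"

```text
t: 4.0
tcp_pos: [0.4703, 0.2204, 0.0448]
tool_rot: [0.71, 0.705, 0.0, 0.0]
force: [-0.9, 0.7, 6.3]
finger_gap: 0.615
gripper_force: 42.0
```

Emit:
drive_tool --pt "0 0 -0.01 0 0 0 -1" --pt "0 0 -0.02 0 0 0 -1" --pt "0 0 -0.03 0 0 0 -1" --pt "0 0 -0.02 0 0 0 -1" --pt "-0.02 -0.002 0 0 0 0 -1" --pt "-0.04 -0.004 0 0 0 0 -1" --pt "-0.04 -0.004 0 0 0 0 -1" --pt "-0.04 -0.004 0 0 0 0 -1" --pt "-0.04 -0.004 0 0 0 0 -1" --pt "-0.03 -0.0025 0 0 0 0 -1"

```text
t: 5.0
tcp_pos: [0.4481, 0.0086, 0.1247]
tool_rot: [0.71, 0.704, 0.0, 0.0]
force: [0.5, 0.3, -1.7]
finger_gap: 0.614
gripper_force: 42.1
```

Emit:
drive_tool --pt "-0.0206 -0.001 0 0 0 0 -1" --pt "0 0 0 0 0 0 -1" --pt "0 0 0 0 0 0 -1"

```text
t: 5.3
tcp_pos: [0.4472, -0.0102, 0.1246]
tool_rot: [0.71, 0.704, 0.0, 0.0]
force: [0.0, 0.7, -1.0]
finger_gap: 0.613
gripper_force: 42.1
```

```bash
python3 - <<'E'
from h import *
s,T=wrist("w3"); print(zyaw())
E
```

```text
(array([ 0.44703934, -0.00959042,  0.12447575]), array([[ 7.35216846e-03,  9.99972972e-01, -2.58773210e-06],
       [ 9.99972939e-01, -7.35216755e-03,  2.57594526e-04],
       [ 2.57568539e-04, -4.48154043e-06, -9.99999967e-01]]))
```

View pics/w3.png

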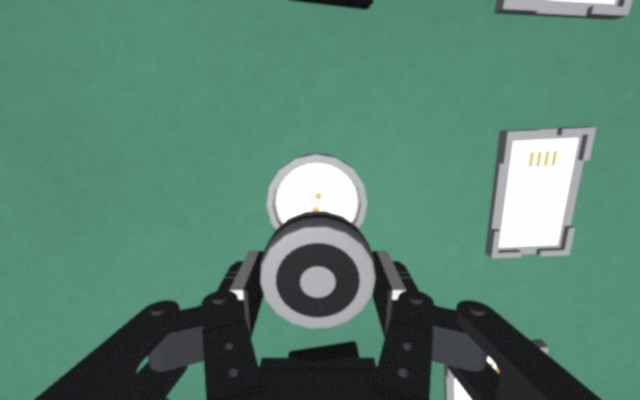

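The beacon is held level at (318,279), just over its cradle at (316,197). I'll check its offset in the hand.

```bash
python3 - <<'E'
from h import *
s=dict(np.load("w3.npz")); T=s["T"]
report(s,T,(200,100,620,330))
I=s["image"].astype(int)
for r in rects(s,I.max(2)<70,.1275,T,100,(280,240,360,320)): print("inhand",*r)
E
```

```text
white [299. 239.] [431.3 -41.8] [47.6 11.9] 27.0
white [309. 192.] [444.4   0.6] [74.4 55.1] 0.4
white [537. 191.] [627.4  -5.6] [93. 53.] 92.2
dark@48 [317. 280.] [447.5 -58.3] [59.7 59.6] 179.4
dark@48 [320. 226.] [449.5 -17.9] [72.4 25.9] 177.0
dark@24 [317. 280.] [447.3 -72.7] [66.6 66.6] 179.4
inhand [317. 280.] [447.8 -10.7] [36.6 36.6] 179.4
```

Emit:
drive_tool --pt "0 0 0.03 0 0 0 -1" --pt "0 0 0.03 0 0 0 -1" --pt "0 0 0.02 0 0 0 -1" --pt "0 0 0.01 0 0 0 -1" --pt "0 0 0.0035 0 0 0 -1" --pt "0 0 0.0025 0 0 0 -1" --pt "0 0 0 0 0 0 -1" --pt "0 0 0 0 0 0 -1"

```text
t: 6.15
tcp_pos: [0.4476, -0.0101, 0.029]
tool_rot: [0.71, 0.705, 0.0, 0.001]
force: [-0.3, -1.1, -0.4]
finger_gap: 0.613
gripper_force: 42.2
```

Emit:
drive_tool --pt "0 0 0.0015 0 0 0 -1" --pt "0 0 0 0 0 0 -1"

```text
t: 6.35
tcp_pos: [0.4474, -0.0102, 0.0271]
tool_rot: [0.71, 0.704, 0.0, 0.0]
force: [0.3, 1.0, -1.4]
finger_gap: 0.62
gripper_force: 42.2
```

Emit:
drive_tool --pt "0 0 0.0005 0 0 0 -1" --pt "0 0 0 0 0 0 0.5" --pt "0 0 0 0 0 0 1" --pt "0 0 0 0 0 0 1" --pt "0 0 -0.01 0 0 0 1" --pt "0 0 -0.03 0 0 0 1" --pt "0 0 -0.03 0 0 0 1" --pt "0 0 -0.03 0 0 0 1" --pt "0 0 -0.03 0 0 0 1" --pt "0 0 -0.03 0 0 0 1"

```text
t: 7.35
tcp_pos: [0.4466, -0.0099, 0.1882]
tool_rot: [0.71, 0.705, 0.0, 0.0]
force: [-0.5, 0.6, -0.7]
finger_gap: 0.998
gripper_force: 0.0
```

Emit:
drive_tool --pt "-0.03 0.0015 -0.01 0 0 0 1" --pt "-0.03 0.0015 -0.01 0 0 0 1" --pt "-0.03 0.0015 -0.01 0 0 0 1" --pt "-0.03 0.0015 -0.01 0 0 0 1" --pt "-0.03 0.0015 -0.01 0 0 0 1" --pt "-0.03 0.0015 -0.01 0 0 0 1" --pt "-0.03 0.0015 -0.01 0 0 0 1" --pt "0 0 0 0 0 0 1" --pt "0 0 0 0 0 0 1"

```text
t: 8.25
tcp_pos: [0.4555, -0.22, 0.2566]
tool_rot: [0.71, 0.704, 0.0, -0.0]
force: [-0.0, 0.3, -0.0]
finger_gap: 0.997
gripper_force: 0.0
```

```bash
python3 - <<'E'
from h import *
s,T=wrist("w4"); print(zyaw()); report(s,T,(100,0,620,360))
E
```

```text
(array([ 0.45522108, -0.2191312 ,  0.2562011 ]), array([[ 0.00759343,  0.9999705 , -0.0011591 ],
       [ 0.99997013, -0.00759174,  0.0014519 ],
       [ 0.00144306, -0.00117009, -0.99999827]]))
white [193. 232.] [ 293.7 -298.9] [85.1 56.9] 127.6
white [310. 148.] [ 458.5 -201.6] [72.3 56.5] 100.9
white [456. 176.] [ 627.3 -233.1] [138.9  81.7] 97.3
white [478.   6.] [628.6 -44.9] [52.9 13. ] 179.5
white [306.   3.] [446.6 -41. ] [41.1  8.3] 179.5
dark@48 [318. 353.] [ 455.5 -426.5] [866.7 214.8] 179.4
dark@48 [324. 186.] [ 464.  -228.6] [32.7 28.6] 77.0
dark@48 [320. 171.] [ 461.6 -212.7] [114.4  61.4] 100.4
dark@24 [318. 353.] [ 455.4 -446.5] [928.3 230.1] 179.4
```

View pics/w4.png

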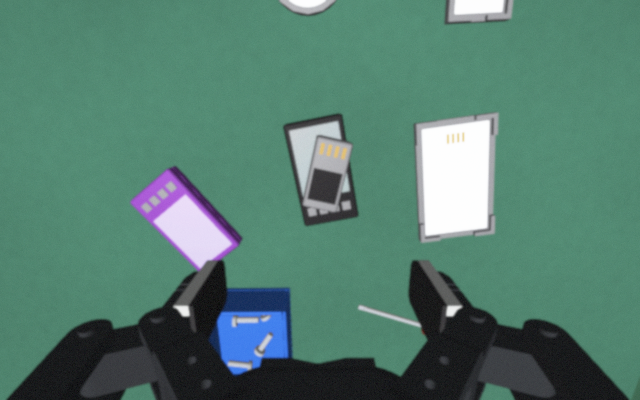

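The battery's top face has corners near (319,137), (352,145), (338,209) and (304,203). It lies on the short terminal at (320,170), and the short cradle is at (456,177).

```bash
python3 - <<'E'
from h import *
s=dict(np.load("w4.npz")); T=s["T"]
c=ray(s,[(319,137),(352,145),(338,209),(304,203)],.048,T)*1000; print(c.round(1),c.mean(0))
I=s["image"]; hsv=cv2.cvtColor(I,cv2.COLOR_RGB2HSV)
print([I[p[1],p[0]].tolist() for p in ((330,165),(317,165),(300,150),(345,165))])
g=cv2.cvtColor(I,cv2.COLOR_RGB2GRAY)
for lo,hi in((110,165),(120,175)):
    m=cv2.morphologyEx(((hsv[...,1]<60)&(g>lo)&(g<hi)).astype(np.uint8),cv2.MORPH_OPEN,np.ones((5,5)))
    for r in rects(s,m,.048,T,100,(290,120,360,215)): print(lo,*r)
cv2.imwrite("pics/c4.png",cv2.resize(I[100:240,260:380,::-1],None,fx=5,fy=4.2*5/4.2*0+5,interpolation=cv2.INTER_CUBIC)[:600])
E
```

```text
[[ 458.6 -175. ]
 [ 493.7 -183.7]
 [ 479.5 -255.3]
 [ 441.2 -247.8]] [ 468.25642072 -215.46228692]
[[182, 182, 186], [181, 181, 185], [202, 210, 212], [171, 172, 175]]
```

Emit:
drive_tool --pt "0.0037 0.013 0 0 0 0 1" --pt "0 0 0.03 0 0 6.15 1" --pt "0 0 0.03 0 0 6.15 1" --pt "0 0 0.03 0 0 0 1" --pt "0 0 0.03 0 0 0 1" --pt "0 0 0.03 0 0 0 1" --pt "0 0 0.02 0 0 0 1" --pt "0 0 0 0 0 0 1" --pt "0 0 0 0 0 0 1"

```text
t: 9.2
tcp_pos: [0.4696, -0.2155, 0.0861]
tool_rot: [0.781, 0.625, -0.0, -0.001]
force: [0.1, 0.6, -0.7]
finger_gap: 1.0
gripper_force: 0.0
```

```bash
python3 - <<'E'
from h import *
s,T=wrist("w5"); p,M=zyaw(); print(p,np.degrees(np.arctan2(M[1,1],M[0,1])))
I=s["image"]; hsv=cv2.cvtColor(I,cv2.COLOR_RGB2HSV)
m=(hsv[...,1]<25)&(I.min(2)>140)&(I.max(2)<193)
m=cv2.morphologyEx(m.astype(np.uint8),cv2.MORPH_OPEN,np.ones((5,5)))
for r in rects(s,m,.048,T,300,(200,60,440,360)): print(*r)
for r in rects(s,I.max(2)<70,.048,T,500,(200,60,440,360)): print("dark",*r)
E
```

```text
[ 0.47003417 -0.2160699   0.08690054] -12.644408181690125
[288. 216.] [ 460.  -196.2] [22.1 11.8] 77.4
[275. 187.] [ 460.7 -185.9] [48.5 48.1] 10.5
dark [284. 342.] [ 456.6 -278.3] [428.9 106.3] 167.4
dark [311. 264.] [ 463.9 -229. ] [35. 31.] 77.1
dark [344. 274.] [ 469.7 -230.1] [64.1 58.8] 100.3
dark [278. 184.] [ 464.7 -193.1] [78.8 62.5] 100.4
```

View pics/w5.png

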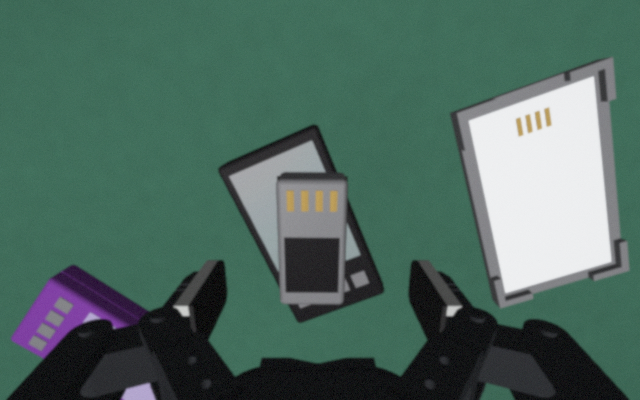

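The battery is square to the tool, with its top face from (277,179) to (343,305). The purple look-alike is clear of the left finger.

```bash
python3 - <<'E'
from h import *
s=dict(np.load("w5.npz")); T=s["T"]
c=ray(s,[(277,179),(347,179),(343,305),(281,303)],.048,T)*1000; print(c.round(1),c.mean(0))
M=T[:3,:3]; p=np.array([470,-216]); d=c.mean(0)-p; a=np.radians(-12.6)
print("toolx",d@[-np.sin(a),np.cos(a)],"tooly",d@[np.cos(a),np.sin(a)])
E
```

```text
[[ 457.4 -173.9]
 [ 494.5 -182.2]
 [ 476.9 -260. ]
 [ 439.8 -250.2]] [ 467.13554439 -216.56360104]
toolx -1.1748893354472534 tooly -2.6725244814395674
```

Emit:
drive_tool --pt "-0.001 -0.0025 0.02 0 0 0 1" --pt "0 0 0.015 0 0 0 1" --pt "0 0 0.008 0 0 0 1" --pt "0 0 0 0 0 0 1" --pt "0 0 0 0 0 0 -1" --pt "0 0 0 0 0 0 -1" --pt "0 0 0 0 0 0 -1" --pt "0 0 0 0 0 0 -1" --pt "0 0 0 0 0 0 -1" --pt "0 0 0 0 0 0 -1"

```text
t: 10.25
tcp_pos: [0.4667, -0.2171, 0.0441]
tool_rot: [0.781, 0.624, 0.0, 0.001]
force: [-0.8, 0.4, 5.4]
finger_gap: 0.459
gripper_force: 41.8
```

Emit:
drive_tool --pt "0 0 -0.01 0 0 0 -1" --pt "0 0 -0.02 0 0 0 -1" --pt "0 0 -0.03 0 0 0 -1" --pt "0 0 -0.02 0 0 0 -1" --pt "0 0 0 0 0 -5.2 -1" --pt "0 0 0 0 0 -5.2 -1" --pt "0 0 0 0 0 -5 -1"

```text
t: 10.95
tcp_pos: [0.4664, -0.2168, 0.124]
tool_rot: [0.689, 0.725, 0.0, 0.0]
force: [0.6, 0.5, -1.7]
finger_gap: 0.461
gripper_force: 41.1
```

Emit:
drive_tool --pt "0.0154 0.0113 0 0 0 0 -1" --pt "0.0254 0.0213 0 0 0 0 -1" --pt "0.0254 0.0213 0 0 0 0 -1" --pt "0.0254 0.0213 0 0 0 0 -1" --pt "0.0254 0.0213 0 0 0 0 -1" --pt "0.0254 0.0213 0 0 0 0 -1" --pt "0.0254 0.0213 0 0 0 0 -1" --pt "0.0254 0.0213 0 0 0 0 -1" --pt "0.01 0.01 0 0 0 0 -1" --pt "0 0 0 0 0 0 -1"

```text
t: 11.95
tcp_pos: [0.628, -0.0046, 0.1235]
tool_rot: [0.689, 0.724, 0.0, 0.0]
force: [-0.0, -0.1, -1.3]
finger_gap: 0.458
gripper_force: 41.0
```

```bash
python3 - <<'E'
from h import *
s,T=wrist("w6"); p,M=zyaw(); print(p,np.degrees(np.arctan2(M[1,1],M[0,1])))
report(s,T,(100,0,620,340))
I=s["image"]
for r in rects(s,I.max(2)<70,p[2]+.004,T,300,(200,60,440,360)): print("inhand",*r)
E
```

```text
[ 0.62677988 -0.00570237  0.12321738] 2.7843032667712775
white [324. 239.] [629.9 -34.4] [67.9 61.5] 3.3
white [314. 162.] [625.4  27.7] [65.9 36.6] 2.8
white [317.  11.] [618.  131.5] [87.5 17.1] 2.9
dark@48 [317. 303.] [632.2 -72. ] [56.3 50.3] 92.8
dark@48 [269. 294.] [595.3 -66.2] [64.   8.2] 90.5
dark@48 [106. 192.] [486.5   6. ] [42.7 20.3] 111.0
dark@48 [103.   2.] [500.1 120.7] [21.  3.] 2.9
dark@24 [317. 303.] [633.1 -88.7] [62.9 56.2] 92.8
inhand [317. 303.] [629.3 -16.8] [34.5 30.8] 92.8
inhand [269. 294.] [606.7 -13.3] [39.2  5. ] 90.5
inhand [315. 349.] [630.4 -32.7] [285.9  82.2] 2.7
```

View pics/w6.png

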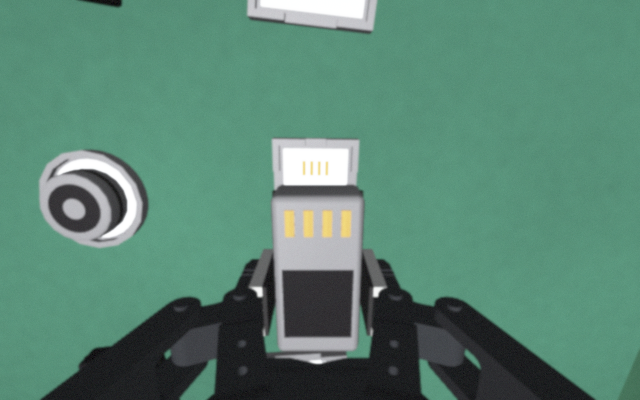

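The battery is in line over its cradle at (316,165), and the beacon sits in its own cradle at the left. Lowering the battery now.

Emit:
drive_tool --pt "-0.001 -0.0005 0.03 0 0 0 -1" --pt "0 0 0.03 0 0 0 -1" --pt "0 0 0.02 0 0 0 -1" --pt "0 0 0.01 0 0 0 -1" --pt "0 0 0.004 0 0 0 -1" --pt "0 0 0.0015 0 0 0 -1" --pt "0 0 0 0 0 0 -1" --pt "0 0 0 0 0 0 -1"

```text
t: 12.8
tcp_pos: [0.6274, -0.0073, 0.029]
tool_rot: [0.69, 0.723, 0.001, 0.001]
force: [-0.7, 0.5, -2.0]
finger_gap: 0.455
gripper_force: 41.0
```

Emit:
drive_tool --pt "0 0 0.0015 0 0 0 -1" --pt "0 0 0.001 0 0 0 -1" --pt "0 0 0 0 0 0 -1"

```text
t: 13.1
tcp_pos: [0.6272, -0.007, 0.0262]
tool_rot: [0.69, 0.724, 0.0, 0.0]
force: [-1.3, 0.8, 4.1]
finger_gap: 0.458
gripper_force: 41.5
```

Emit:
drive_tool --pt "0 0 0 0 0 0 0.2" --pt "0 0 0 0 0 0 0.5" --pt "0 0 0 0 0 0 0.5" --pt "0 0 -0.01 0 0 0 0.5" --pt "0 0 -0.03 0 0 0 1" --pt "0 0 -0.04 0 0 0 1" --pt "0 0 -0.04 0 0 0 1" --pt "0 0 -0.04 0 0 0 1" --pt "0 0 0 0 0 0 1"

```text
t: 14.0
tcp_pos: [0.6308, -0.0076, 0.1925]
tool_rot: [0.69, 0.724, 0.004, 0.006]
force: [0.4, -0.2, 0.7]
finger_gap: 1.003
gripper_force: 0.0
```

Emit:
drive_tool --pt "-0.025 -0.022 0 0 0 0 1" --pt "-0.025 -0.022 0 0 0 0 1" --pt "-0.025 -0.022 0 0 0 0 1" --pt "-0.025 -0.022 0 0 0 0 1" --pt "-0.025 -0.022 0 0 0 0 1" --pt "-0.025 -0.022 0 0 0 0 1" --pt "-0.025 -0.022 0 0 0 0 1" --pt "-0.025 -0.022 0 0 0 0 1" --pt "0 0 0 0 0 -7.7 1" --pt "0 0 0 0 0 0 1"

```text
t: 15.0
tcp_pos: [0.4594, -0.2157, 0.1852]
tool_rot: [0.641, 0.767, 0.0, -0.0]
force: [-0.6, -0.1, -0.2]
finger_gap: 0.998
gripper_force: 0.0
```

```bash
python3 - <<'E'
from h import *
s,T=wrist("w7"); p,M=zyaw(); print(p,np.degrees(np.arctan2(M[1,1],M[0,1])),M[:,2])
report(s,T,(200,60,620,300))
I=s["image"]
for r in rects(s,I.max(2)<80,.024,T,500,(200,60,440,300)): print("d",*r)
E
```

```text
[ 0.45986876 -0.21517477  0.1852174 ] 10.18524607586139 [-2.92311583e-04  4.41154785e-04 -9.99999860e-01]
white [475. 219.] [ 627.6 -233.4] [137.9  80.7] 97.3
white [317. 173.] [ 459.  -203.1] [71.8 57.1] 100.2
dark@48 [319. 187.] [ 460.6 -211. ] [113.1  60.6] 100.4
dark@24 [319. 187.] [ 461.9 -217.2] [123.3  66.1] 100.4
d [319. 187.] [ 461.7 -217.2] [123.3  66.6] 100.4
```

View pics/w7.png

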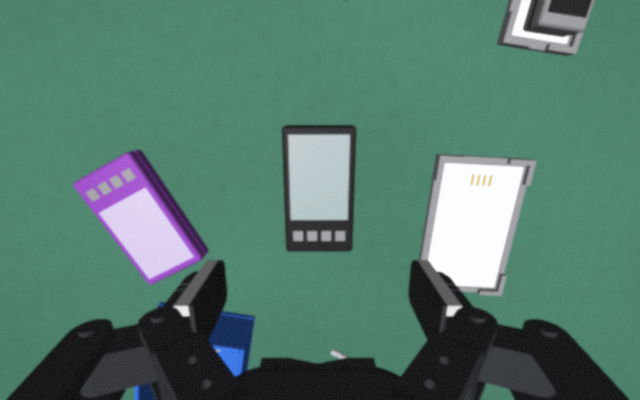

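The short terminal is at (319,187), centred between the fingers and nearly square to them. The short cradle is at (477,223).

Emit:
drive_tool --pt "-0.002 0.0012 0.03 0 0 0 1" --pt "0 0 0.03 0 0 0 1" --pt "0 0 0.03 0 0 0 1" --pt "0 0 0.03 0 0 0 1" --pt "0 0 0.02 0 0 0 1" --pt "0 0 0.01 0 0 0 1" --pt "0 0 0.01 0 0 0 1" --pt "0 0 0.007 0 0 0 1" --pt "0 0 0 0 0 0 1"

```text
t: 15.95
tcp_pos: [0.4619, -0.2166, 0.018]
tool_rot: [0.64, 0.768, -0.0, -0.0]
force: [-0.5, 0.6, 0.1]
finger_gap: 0.999
gripper_force: 0.0
```

Emit:
drive_tool --pt "0 0 0 0 0 0 -1" --pt "0 0 0 0 0 0 -1" --pt "0 0 0 0 0 0 -1" --pt "0 0 0 0 0 0 -1" --pt "0 0 0 0 0 0 -1" --newtons 50

```text
t: 16.45
tcp_pos: [0.4619, -0.2169, 0.0194]
tool_rot: [0.64, 0.768, -0.0, 0.0]
force: [-0.5, 0.0, 6.9]
finger_gap: 0.78
gripper_force: 57.0
```

Emit:
drive_tool --pt "0 0 -0.01 0 0 0 -1" --pt "0 0 -0.02 0 0 0 -1" --pt "0 0 -0.03 0 0 0 -1" --pt "0 0 -0.02 0 0 3 -1" --pt "-0.0052 0.0121 0 0 0 0 -1" --pt "-0.008 0.03 0 0 0 0 -1" --pt "-0.008 0.04 0 0 0 0 -1" --pt "-0.008 0.04 0 0 0 0 -1" --pt "-0.008 0.04 0 0 0 0 -1" --pt "0 0 0 0 0 0 -1"

```text
t: 17.45
tcp_pos: [0.6337, -0.234, 0.0994]
tool_rot: [0.659, 0.752, 0.002, 0.005]
force: [-0.6, 0.9, -2.9]
finger_gap: 0.781
gripper_force: 57.9
```

```bash
python3 - <<'E'
from h import *
s,T=wrist("w8"); p,M=zyaw(); print(p,np.degrees(np.arctan2(M[1,1],M[0,1])),M[:,2])
I=s["image"]; h=p[2]+.0055
for r in rects(s,I.min(2)>170,h,T,300,(200,20,440,340)): print("w",*r)
for r in rects(s,I.max(2)<80,h,T,500,(200,20,440,340)): print("d",*r)
E
```

```text
[ 0.62981197 -0.23293437  0.0985171 ] 7.473269898781058 [ 0.00275916 -0.00137505 -0.99999525]
w [317. 246.] [ 632.7 -221.8] [81.5 55.6] 97.4
w [303. 123.] [ 620.5 -165.9] [53.1 14.4] 7.5
d [314. 314.] [ 636.6 -236.7] [302.5 131.5] 6.8
```

View pics/w8.png

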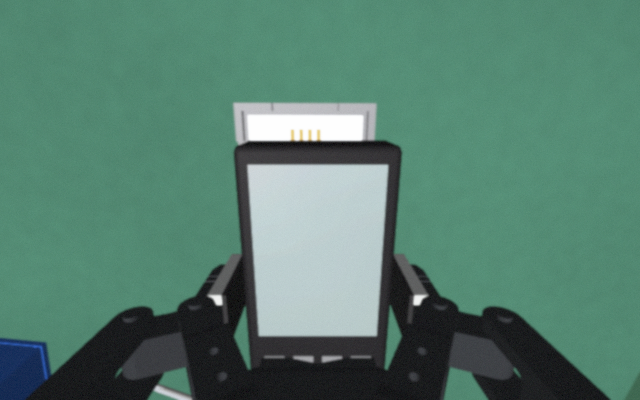

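The terminal is square over its cradle, whose upper end shows at (305,125).

Emit:
drive_tool --pt "0 0 0.02 0 0 0 -1" --pt "0 0 0.02 0 0 0 -1" --pt "0 0 0.02 0 0 0 -1" --pt "0 0 0.006 0 0 0 -1" --pt "0 0 0.003 0 0 0 -1" --pt "0 0 0 0 0 0 -1" --pt "0 0 0 0 0 0 -1"

```text
t: 18.2
tcp_pos: [0.6278, -0.2332, 0.0304]
tool_rot: [0.66, 0.751, 0.0, 0.001]
force: [0.2, 0.9, -3.3]
finger_gap: 0.78
gripper_force: 57.9
```

Emit:
drive_tool --pt "0 0 0.003 0 0 0 -1" --pt "0 0 0.0015 0 0 0 -1" --pt "0 0 0 0 0 0 -1"

```text
t: 18.5
tcp_pos: [0.6277, -0.233, 0.0255]
tool_rot: [0.66, 0.751, 0.0, 0.0]
force: [-1.3, 0.6, -0.1]
finger_gap: 0.774
gripper_force: 58.3
```

Emit:
drive_tool --pt "0 0 0.0005 0 0 0 -1" --pt "0 0 0 0 0 0 0.8" --pt "0 0 0 0 0 0 1" --pt "0 0 0 0 0 0 1" --pt "0 0 -0.01 0 0 0 1" --pt "0 0 -0.03 0 0 0 1" --pt "0 0 -0.04 0 0 0 1" --pt "0 0 -0.04 0 0 0 1" --pt "0 0 -0.04 0 0 0 1" --pt "0 0 -0.04 0 0 0 1"

```text
t: 19.5
tcp_pos: [0.6272, -0.2327, 0.2267]
tool_rot: [0.66, 0.751, 0.0, 0.0]
force: [0.1, -0.3, 0.2]
finger_gap: 1.004
gripper_force: 0.0
```

Emit:
drive_tool --pt "0.0294 -0.0065 0 0 0 0 1" --pt "0.039 -0.0089 0 0 0 0 1" --pt "0.039 -0.0089 0 0 0 0 1" --pt "0.039 -0.0089 0 0 0 0 1" --pt "0.039 -0.0089 0 0 0 0 1" --pt "0.039 -0.0089 0 0 0 0 1" --pt "0.039 -0.0089 0 0 0 0 1" --pt "0.039 -0.0089 0 0 0 0 1" --pt "0.039 -0.0089 0 0 0 0 1" --pt "0.039 -0.0089 0 0 0 0 1"

```text
t: 20.5
tcp_pos: [0.492, 0.1347, 0.2252]
tool_rot: [0.66, 0.751, 0.001, 0.0]
force: [0.6, -0.3, 0.2]
finger_gap: 1.001
gripper_force: 0.0
```

Emit:
drive_tool --pt "0.039 -0.0089 0 0 0 0 1" --pt "0.039 -0.0089 0 0 0 0 1" --pt "0.009 -0.002 0 0 0 0 1" --pt "0 0 0 0 0 6.9 1" --pt "0 0 0 0 0 6.9 1" --pt "0 0 0 0 0 0 1" --pt "0 0 0 0 0 0 1"

```text
t: 21.2
tcp_pos: [0.4621, 0.2166, 0.2247]
tool_rot: [0.745, 0.667, 0.0, 0.0]
force: [0.3, 0.4, -0.6]
finger_gap: 1.001
gripper_force: 0.0
```

```bash
python3 - <<'E'
from h import *
s,T=wrist("w9"); p,M=zyaw(); print(p,np.degrees(np.arctan2(M[1,1],M[0,1])),M[:,2])
I=s["image"]
report(s,T,(200,30,620,320))
E
```

```text
[0.46204563 0.21658268 0.22458827] -6.330142950235309 [ 4.94994052e-04 -2.14290410e-06 -9.99999877e-01]
white [461. 147.] [623.4 222.8] [182.   71.8] 86.8
dark@48 [221. 162.] [372.1 250.3] [30.6 30.5] 126.4
dark@48 [320. 171.] [466.2 223.9] [154.6  54.5] 83.6
dark@24 [320. 171.] [465.8 218.7] [166.7  58.8] 83.6
```

View pics/w9.png

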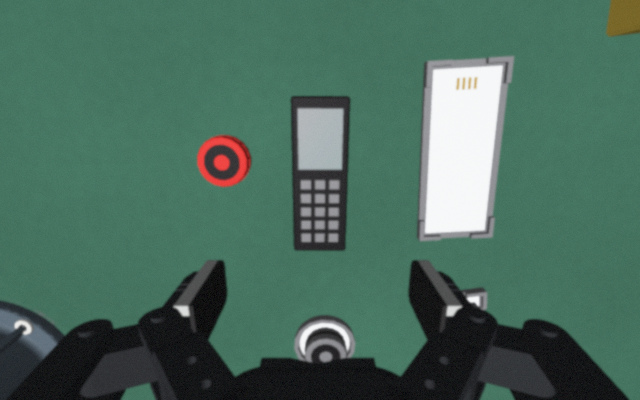

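The long terminal is alone at (320,172), and the long cradle is at (464,148). The red decoy at (223,161) is about 17 mm clear of the left finger.

Emit:
drive_tool --pt "0.0024 0.0033 0.03 0 0 0 0.8" --pt "0 0 0.03 0 0 0 0.8" --pt "0 0 0.03 0 0 0 0.8" --pt "0 0 0.03 0 0 0 0.8" --pt "0 0 0.03 0 0 0 0.8" --pt "0 0 0.02 0 0 0 0.8" --pt "0 0 0.015 0 0 0 0.8" --pt "0 0 0.01 0 0 0 0.8" --pt "0 0 0.0095 0 0 0 0.8" --pt "0 0 0 0 0 0 0.8"

```text
t: 22.25
tcp_pos: [0.4651, 0.2188, 0.0191]
tool_rot: [0.745, 0.667, -0.001, -0.0]
force: [0.0, -0.0, 0.6]
finger_gap: 0.9
gripper_force: 0.0
```

Emit:
drive_tool --pt "0 0 0 0 0 0 -1" --pt "0 0 0 0 0 0 -1" --pt "0 0 0 0 0 0 -1" --pt "0 0 0 0 0 0 -1" --pt "0 0 0 0 0 0 -1"

```text
t: 22.75
tcp_pos: [0.4657, 0.2191, 0.0207]
tool_rot: [0.746, 0.666, 0.001, 0.0]
force: [0.1, 1.0, 6.2]
finger_gap: 0.684
gripper_force: 56.5
```

Emit:
drive_tool --pt "0 0 -0.01 0 0 0 -1" --pt "0 0 -0.02 0 0 0 -1" --pt "0 0 -0.03 0 0 0 -1" --pt "0 0 -0.02 0 0 -3.2 -1" --pt "0.0015 0.0176 0 0 0 0 -1" --pt "0.003 0.035 0 0 0 0 -1" --pt "0.003 0.035 0 0 0 0 -1" --pt "0.003 0.04 0 0 0 0 -1" --pt "0.002 0.03 0 0 0 0 -1" --pt "0 0 0 0 0 0 -1"

```text
t: 23.75
tcp_pos: [0.6287, 0.2223, 0.1002]
tool_rot: [0.727, 0.686, 0.003, 0.002]
force: [-0.1, 0.2, -2.9]
finger_gap: 0.685
gripper_force: 55.5
```

Emit:
drive_tool --pt "0 0 0.02 0 0 0 -1" --pt "0 0 0.02 0 0 0 -1" --pt "0 0 0.01 0 0 0 -1" --pt "0 0 0 0 0 0 -1" --pt "0 0 0 0 0 0 -1"

```text
t: 24.25
tcp_pos: [0.6231, 0.2228, 0.05]
tool_rot: [0.727, 0.687, -0.0, -0.0]
force: [1.2, -0.2, -3.3]
finger_gap: 0.685
gripper_force: 55.5
```

```bash
python3 - <<'E'
from h import *
s,T=wrist("w10"); p,M=zyaw(); print(p,np.degrees(np.arctan2(M[1,1],M[0,1])),M[:,2])
E
```

```text
[0.62370897 0.22285914 0.05059129] -3.199592160827835 [ 1.19246408e-03  1.95060463e-04 -9.99999270e-01]
```

View pics/w10.png

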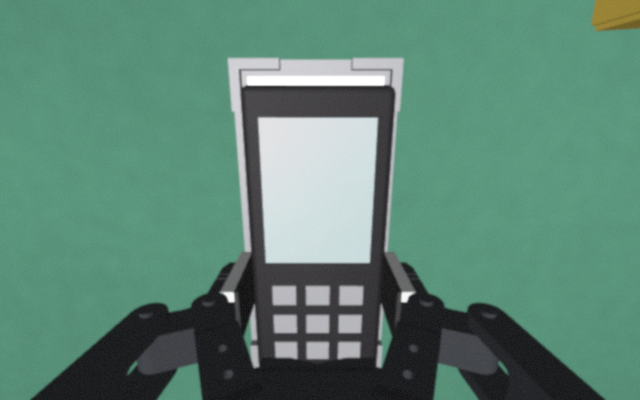

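The long terminal is centred over its cradle and parallel to it, with the rim at (228–403, 60).

Emit:
drive_tool --pt "0 0 0.012 0 0 0 -1" --pt "0 0 0.006 0 0 0 -1" --pt "0 0 0.003 0 0 0 -1" --pt "0 0 0.0015 0 0 0 -1" --pt "0 0 0 0 0 0 -1" --pt "0 0 0 0 0 0 -1"

```text
t: 24.9
tcp_pos: [0.6236, 0.2227, 0.0275]
tool_rot: [0.727, 0.687, 0.0, 0.0]
force: [-0.7, 0.6, -3.4]
finger_gap: 0.688
gripper_force: 55.6
```

Emit:
drive_tool --pt "0 0 0.001 0 0 0 -1" --pt "0 0 0.0005 0 0 0 -1" --pt "0 0 0 0 0 0 -1"

```text
t: 25.2
tcp_pos: [0.6237, 0.2227, 0.0267]
tool_rot: [0.727, 0.687, 0.0, 0.0]
force: [-1.4, -0.6, 2.7]
finger_gap: 0.689
gripper_force: 56.3
```

Emit:
drive_tool --pt "0 0 0 0 0 0 0.8" --pt "0 0 0 0 0 0 0.9" --pt "0 0 0 0 0 0 0.9" --pt "0 0 -0.01 0 0 0 1" --pt "0 0 -0.03 0 0 0 1" --pt "0 0 -0.04 0 0 0 1" --pt "0 0 -0.04 0 0 0 1" --pt "0 0 -0.04 0 0 0 1" --pt "0 0 -0.04 0 0 0 1" --pt "0 0 -0.04 0 0 0 1"

```text
t: 26.2
tcp_pos: [0.6231, 0.2226, 0.2684]
tool_rot: [0.727, 0.687, 0.0, 0.0]
force: [1.5, 0.2, 0.2]
finger_gap: 0.999
gripper_force: 0.0
```

Emit:
drive_tool --pt "-0.03 -0.01 -0.01 0 0 0 1" --pt "-0.035 -0.01 -0.015 0 0 0 1" --pt "-0.035 -0.01 -0.015 0 0 0 1" --pt "-0.035 -0.01 -0.015 0 0 0 1" --pt "-0.035 -0.01 -0.015 0 0 0 1" --pt "-0.035 -0.01 -0.015 0 0 0 1" --pt "-0.035 -0.01 -0.015 0 0 0 1" --pt "-0.035 -0.01 0 0 0 0 1" --pt "0 0 0 0 0 0 1" --pt "0 0 0 0 0 0 1"

```text
t: 27.2
tcp_pos: [0.5277, -0.0479, 0.3665]
tool_rot: [0.727, 0.686, 0.0, 0.0]
force: [0.3, 0.9, -0.2]
finger_gap: 1.0
gripper_force: 0.0
```

```bash
python3 - <<'E'
from h import *
s,T=wrist("w11"); p,M=zyaw(); print(p)
I=s["image"]
for r in rects(s,I.max(2)<80,.030,T,150,(100,0,620,340)): print("d@30",*r)
s=manip.snapshot("top"); I=s["image"]; cv2.imwrite("pics/top1.png",cv2.resize(I[130:280,160:480,::-1],None,fx=2.5,fy=2.5,interpolation=cv2.INTER_CUBIC))
for r in rects(s,I.max(2)<60,.030,None,40,(200,130,480,290)): print("top d@30",*r)
E
```

```text
[ 0.52792222 -0.0471334   0.3661683 ]
d@30 [326. 340.] [ 514.9 -332.4] [1195.1  352.9] 176.5
d@30 [261. 137.] [448.4  -9.7] [31.8 30.6] 84.2
d@30 [385. 136.] [628.9 -18.8] [32.2 28.3] 92.3
d@30 [599. 105.] [932.6  -6.7] [287.1   5.9] 89.9
d@30 [377.   9.] [619.5 144.4] [58.  20.6] 176.7
top d@30 [299. 284.] [195.5  32.4] [205.6  15.2] 163.8
top d@30 [226. 226.] [352.7 299.3] [166.4  81.8] 75.0
top d@30 [296. 161.] [617.5  76.5] [91.8 50.3] 114.1
top d@30 [384. 165.] [ 626.4 -233.4] [123.3  68.3] 97.8
top d@30 [251. 158.] [622.5 219.5] [168.1  60.7] 86.7
top d@30 [330. 147.] [673.8 -39. ] [90.9 43.4] 68.6
```

View pics/w11.png

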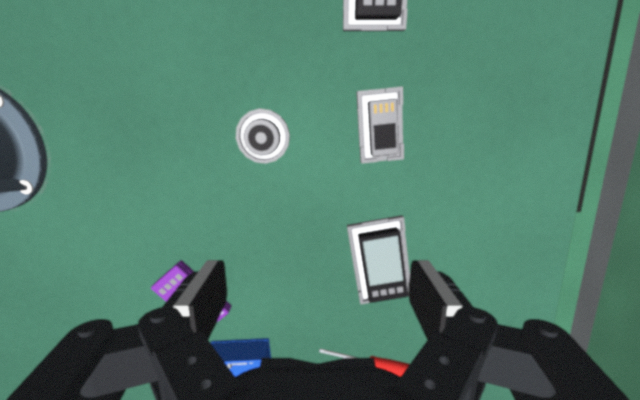

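All four units lie in their cradles. The beacon is at (262,136), the battery at (383,124), the short terminal at (383,262) and the long terminal at the top edge. The measured offsets are all under 5 mm, so I'm handing in.

```bash
python3 -c "
from station import manip
print(abs(manip.sense()['qd']).max()); print(manip.sign_off())"
```

```text
0.015543112375518137
the job is handed in; nothing more can be done
None
```

All four units are set down and released in their own cradles, each within about 5 mm of centre by the last camera check, and the job was handed in at about 27 s; the bottle and the screwdriver were not touched.

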